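# Present the filter plate's label under the loupe

## Robot

A 6-joint arm with a two-finger parallel gripper is mounted at the origin on the work surface. World frame = base frame: x ahead of the robot, y to its left, z up, the work surface at z = 0. Lengths are in m, angles in rad, forces in N, time in s.
With the tool pointing down it reaches from about 0.4 to 0.925 m from the base axis. Payload 12.5 kg.
Tool frame: the origin (TCP) lies at the very end of the fingers, on their centre line; the grasp point (between the pads) lies 19 mm behind it; z points along the fingers, y is the line along which they close (so a half turn about z gives the same grasp; the last joint's range is limited). The gripper opens to 95 mm and grips with 3 to 60 N. Pads are 20 mm wide; open, the fingers measure 119 mm over their backs; the gripper's body (75 mm by 180 mm) begins 59 mm behind the grasp point.
Start: joints at [1.118, 0.491, 1.559, -0, 1.092, -0.106], TCP at [0.212, 0.588, 0.215] pointing down, gripper open.
Joint ranges: [-3.1, 3.1], [-0.84, 2.19], [0.05, 2.79], [-1.13, 4.28], [0.06, 2.93], [-2.69, 2.69]. Speed limits (rad/s): [2.22, 2.22, 2.79, 3.14, 3.14, 3.14].

## Interface

Orientations are given as a unit quaternion [w, x, y, z].
In Python, from cell import env gives the robot as it stands.
- The arm moves only by the tool move_arm, never from a script. Its argument "steps" is one flat list of numbers, 7 for each row, row after row: the shift along the world's x, y, z in m, then the turn, a rotation vector about the world's x, y, z in degrees, then the finger opening in m, from 0 to 0.0951. In form: [tx, ty, tz, rx, ry, rz, gripper, tx, ty, tz, rx, ry, rz, gripper, ...]. A call has 1 to 5 rows; each row is the pose to reach, as a shift and turn from the pose commanded when the call began; what a row does not reach only later rows make up. A row lasts 1/12 s, in which the tool goes at most 41.7 mm and 7.16 degrees, less where a joint would pass 70% of its speed; a pose out of reach is approached as far as the arm can. A call with a gripper value outside its range is refused whole. The fingers move at their own pace and stop on an object; the grip force is fixed at half the most. Time passes only in rows, so rows that repeat a pose let the fingers close. It gives the time, the measured TCP pose, the force, the opening and the grip force at its end, in the units of the state.
- env.read_state(): the state, without advancing time (a new reading comes with each control period).
- env.get_image(name): name is "scene" or "top" or "wrist"; returns the picture (420x560x3 uint8, red, green, blue); there is no depth.
- env.camera_params(name): a dict with "mtx" (3x3 intrinsics, pixels), "world_from_camera" (4x4, takes a point from camera to world coordinates); the wrist camera has in their place "T_tool_cam" (4x4, takes a point from camera to tool coordinates, whose origin is the TCP and whose axes are the flange's). Camera axes: x right, y down, z forward; pixel columns grow to the right and rows downward; lengths in m; the calibration is good to about 2 mm. A picture is of the moment at which its call begins: read the wrist's pose just before it. camera_params takes no time and is no camera call.
- env.sign_off(): hands the job in; it is judged then, once.
The state is a dict: "time": time; "joint_pos": joint angles; "dq": joint speeds; "tau": joint torques, N m; "tcp_pos": TCP position; "tool_rot": TCP orientation; "force": force on the tool from outside, world axes, zero at the start; "wrist_torque": the same for the moment, N m; "opening": finger opening in m; "gripper_force": force on a finger pad.
Only numpy, scipy, OpenCV 4.12 (cv2) and the standard library are available. Lean on these libraries where they do the work, as an engineer would, in place of code of your own. Each camera call takes 0.05 s, during which the arm holds its last target. There are 200 camera calls.

## Task

Turn the loupe stand by its eyepiece until the open mouth of its stage faces the brass mark on the base, and let go of it. Of the two glass filter plates, pick up the one lying label up (looked at from above with the frosted end pointing away from you, the small corner notch is on the right), gripping its clear end only, and hold it level, label up, through the mouth so that the middle of its frosted end is right under the eyepiece, with the glass not touching the stand. Finish while still holding it there, still and in the air; leave the other plate and the other parts alone.

Things in the scene. Friction and masses are not known exactly. Their poses are not given: they have to be found in the camera images.
- reader: loupe stand: fixed round cast-iron base, 124 mm across, 12 mm high. Origin at the centre of its underside, on the turning axis (vertical). Its own +x points from the axis to the index mark, a brass ridge 18 mm long and 6 mm wide on the base's rim. The turning stage with the eyepiece stands on it
- hood (a joint): turn of the stage and eyepiece about the base's vertical axis, rad, counter-clockwise from above positive, limits -1.6 to 1.6; 0 = mouth faces the mark. Light friction (about 0.06 N m) holds it where it is left
- stage (a point): on the turning axis at table height, turns with the stage; +x points out of the mouth. Stage disc 84 mm wide, top 18 mm up. Opposite the mouth a 50 mm wide column, inner face 34 mm from the axis; at both sides fences 66 mm apart, 38 mm up, ending 26 mm from the axis towards the mouth. A 22 mm wide arm, 90 to 100 mm up, carries the eyepiece, whose underside is 84 mm above the table
- loupe (a point): grip point on the fixed silver eyepiece, on the turning axis, 122 mm above the table. The eyepiece is a plain upright cylinder 32 mm in diameter; from the arm's top at 100 mm to its top at 140 mm it is free all round. Turning it turns the stage
- plate_up: plate to present: amber glass, 120 x 40 x 6 mm, about 72 g, lying label up on a rest 16 mm high under its middle. Origin at the centre of its underside; +x along its length to the frosted end, +z up through the label face. Frosted with paper label from x = 24 to 60 mm; 10 x 10 mm square notch at the +x, -y corner. Clear end: x from -60 to 0 mm; grip it there across its 40 mm width
- label (a point): middle of the frosted end of that plate, at x = 42 mm, y = 0, half thickness
- plate_down: the other plate, same size and glass, lying label down on its own equal rest, so its notch is at the +x, +y corner (on the left with the frosted end pointing away); origin at the centre of its underside as it lies, +x to its frosted end. To be left alone
- rest_up: fixed wooden rest with cork top under the plate to present, 44 x 24 x 16 mm, origin at the centre of its underside
- retaining_ring: loose chrome ring, 54 mm across, 8 mm high; bystander, origin at the centre of its underside
- lens_cell: loose brass ring, 52 mm across, 16 mm high; bystander, origin at the centre of its underside
- stop_tube: loose black upright tube, 28 mm across, 45 mm high; bystander, origin at the centre of its underside
- kellner: loose silver eyepiece barrel, upright, 40 mm across, 58 mm high; bystander, origin at the centre of its underside
- jar: loose jar with black cap, 56 mm across, 75 mm high; bystander, origin at the centre of its underside
- screwdriver: screwdriver 160 mm long lying near the robot; bystander, origin under its middle
Things that resemble listed ones, but are neither listed nor needed, are in the scene too. There is more than one size of the reader; the one meant has the size given above. What is shaped like the plate_up but green is not meant.

How it is judged:
On the way, in this order (a step that is already met when the one before it is completed fails the run):
1. the mouth of the stage faces the mark and the eyepiece is let go (value of joint hood between -0.12 and 0.12 rad and contact force between the fingers and reader below 0.1 N), for 0.2 s.
2. the label-up plate is lifted off its rest by the fingers (contact force between the fingers and plate_up above 1 N and height (world z) of plate_up above 0.03 m and contact force between plate_up and rest_up below 0.1 N), for 0.2 s.
At the end, for the whole second after the job is handed in: Mouth within 0.12 rad of the mark; plate held by the fingers alone, still, label up and level within 0.2 rad, middle of its frosted end 25 to 82 mm above the table and within 16 mm along and 13 mm across of the eyepiece axis, entering by the mouth; stand untouched; other plate in place (value of joint hood between -0.12 and 0.12 rad and contact force between the fingers and plate_up above 1 N and x of label in the frame of stage between -0.016 and 0.016 m and y of label in the frame of stage between -0.013 and 0.013 m and z of label in the frame of stage between 0.025 and 0.082 m and x of plate_up in the frame of stage above 0.025 m and angle between plate_up's own z axis and vertical below 0.2 rad and contact force between plate_up and reader below 0.2 N and contact force between each of the arm, the fingers and reader below 0.5 N and linear speed of plate_up below 0.03 m/s and distance of plate_down from where it was at the start of the episode below 0.02 m); the arm keeps its last pose, push and grip.
It fails at once if the plate is gripped on its frosted end (contact force between the fingers and plate_up above 1 N and x of the grasp point in the frame of plate_up above 0.02 m).
It fails at once if the glass strikes the loupe stand (contact force between plate_up and reader above 5 N).
It fails at once if the other plate is moved (distance of plate_down from where it was at the start of the episode above 0.02 m).
It fails at once if another part on the table is knocked away (distance of any of retaining_ring, lens_cell, stop_tube, kellner, jar, screwdriver from where it was at the start of the episode above 0.03 m).
It also fails if it takes over 51 s, if anything falls off the work surface, if the arm or the gripper's body presses on something with over 40 N, if the wrist force passes 120 N, or if a joint passes its speed limit or range.

## Working session

There is one attempt and no reset: what is moved stays moved. The work goes in short steps, Python scripts to look and compute and a tool call to move; the robot and the scene stay as the last step left them, time stands still between calls to the robot, and variables do not carry over. Pictures are saved under pics/ and viewed, at most 11 in all, crops included, and the job is handed in when it is done.

Besides the shell and the picture viewer there is one more tool, called after "Call:" by a JSON object that holds its "method" and its "body". move_arm: Moves the arm, as the interface text tells. Its arguments: {"type":"object","properties":{"steps":{"type":"array"}},"required":["steps"]}

```bash
mkdir -p pics; ls; python3 - <<'E'
from cell import env
import cv2,numpy as np
s=env.read_state();print(s)
for n in("scene","top"):
    im=env.get_image(n);cv2.imwrite(f"pics/{n}0.png",im[:,:,::-1]);p=env.camera_params(n);print(n,p)
print(env.camera_params("wrist"))
E
```

```text
pics
{'time': 0.0, 'joint_pos': array([ 1.11840507e+00,  4.91572865e-01,  1.55947225e+00, -2.63790954e-06,
        1.09170377e+00, -1.05585286e-01]), 'dq': array([ 0.00141579,  0.00050166, -0.00086446, -0.00233172,  0.00031075,
       -0.00108022]), 'tau': array([-9.62730774e-04, -6.12654161e+01, -2.58176619e+01,  6.92340592e-02,
        4.83113027e-02, -7.35503886e-05]), 'tcp_pos': array([0.21229275, 0.58756835, 0.21404563]), 'tool_rot': array([-1.58078395e-04,  1.72534664e-01,  9.85003277e-01, -5.56084540e-04]), 'force': array([-0.18614139, -0.80075495,  0.3357597 ]), 'wrist_torque': array([ 0.0344243 , -0.00701947, -0.01805262]), 'gripper_force': 0.0, 'opening': 0.09514445888668249}
scene {'mtx': array([[429.45452843,   0.        , 283.05481265],
       [  0.        , 429.45452843, 204.1710209 ],
       [  0.        ,   0.        ,   1.        ]]), 'world_from_camera': array([[-4.99405284e-01,  6.18127302e-01, -6.07052716e-01,
         1.10913002e+00],
       [ 8.66368462e-01,  3.56127638e-01, -3.50112546e-01,
         2.98338861e-01],
       [-2.25873416e-04, -7.00779383e-01, -7.
[... 379 characters left out ...]
    [-0.9995946 , -0.02231193, -0.01768652, -0.03198449],
       [ 0.02030926, -0.12340317, -0.99214877,  1.30967103],
       [ 0.        ,  0.        ,  0.        ,  1.        ]])}
{'mtx': array([[305.59735588,   0.        , 279.06785749],
       [  0.        , 305.59735588, 216.03162361],
       [  0.        ,   0.        ,   1.        ]]), 'T_tool_cam': array([[-1.03105297e-03, -9.66646561e-01, -2.56112013e-01,
         7.07044478e-02],
       [ 9.99998853e-01, -7.12453604e-04, -1.33676258e-03,
        -2.96987885e-04],
       [ 1.10970903e-03, -2.56113097e-01,  9.66646187e-01,
        -1.69935617e-01],
       [ 0.00000000e+00,  0.00000000e+00,  0.00000000e+00,
         1.00000000e+00]])}
```

View pics/top0.png

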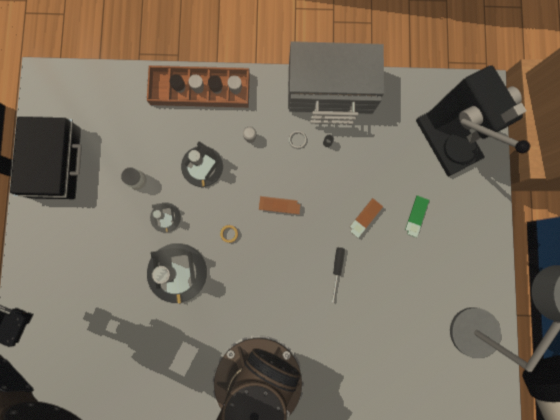

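View pics/scene0.png

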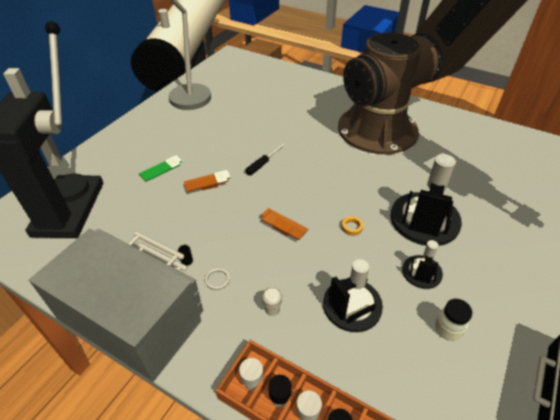

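The top view shows three stands: (202,166) about 42 px wide, (165,217) about 30 px and (177,273) about 60 px. At about 341 px/m, 124 mm is about 42 px, so (202,166) is the one meant. There are two amber plates, (367,218) with its white label visible and (280,206) with none, plus a green one at (417,216). I take (367,218) as label up and will check the notch in an enlarged crop.

```bash
cat > h.py <<'E'
from cell import env
import cv2,numpy as np
def ray(n,uv,z,T=None):
    p=env.camera_params(n);T=p["world_from_camera"] if T is None else T
    d=T[:3,:3]@np.linalg.inv(p["mtx"])@np.r_[uv,1.];o=T[:3,3];return o+d*(z-o[2])/d[2]
def proj(n,P,T=None):
    p=env.camera_params(n);T=p["world_from_camera"] if T is None else T
    c=T[:3,:3].T@(np.asarray(P)-T[:3,3]);c=p["mtx"]@c;return c[:2]/c[2]
def wristT():
    from scipy.spatial.transform import Rotation as R
    s=env.read_state();q=s["tool_rot"];T=np.eye(4);T[:3,:3]=R.from_quat(q[[1,2,3,0]]).as_matrix();T[:3,3]=s["tcp_pos"]
    return T@env.camera_params("wrist")["T_tool_cam"]
E
python3 - <<'E'
from h import *
im=cv2.imread("pics/top0.png");sc=cv2.imread("pics/scene0.png")
b=lambda a,x,y,w,h,k:cv2.resize(a[y:y+h,x:x+w],None,fx=k,fy=k,interpolation=cv2.INTER_CUBIC)
A=np.hstack([b(im,170,136,66,66,6),b(im,335,186,66,66,6)])
B=np.hstack([b(sc,310,255,82,82,396/82)[:190*1+206],b(sc,170,150,82,82,396/82)])
cv2.imwrite("pics/crop.png",cv2.resize(np.vstack([A,B[:396]]),(592,592)))
hsv=cv2.cvtColor(im,cv2.COLOR_BGR2HSV)
for nm,lo,hi,z in(("orange",(3,150,60),(25,255,255),.022),):
    m=cv2.inRange(hsv,lo,hi)
    for c in cv2.findContours(m,0,2)[0]:
        if cv2.contourArea(c)>8:
            r=cv2.minAreaRect(c);print(nm,np.round(r[0],1),np.round(r[1],1),round(r[2]),ray("top",r[0],z).round(3))
for n,uv,z in(("base",(202,166),.006),("loupe",(195,157),.14),("kell",(250,133),.05),("ring",(299,140),0),("tube",(328,141),0.04),("jar",(131,177),.07),("mid",(165,217),.01),("big",(177,273),.01),("cell",(230,234),.01),("notlabel",(358,230),.022)):print(n,ray("top",uv,z).round(3))
E
```

```text
orange [368.9 212.8] [10.8 25.1] 39 [ 0.487 -0.315  0.022]
orange [162.7  90.6] [7.2 4.9] 27 [0.843 0.306 0.022]
orange [162.5  78.2] [ 6.9 12.7] 51 [0.881 0.308 0.022]
base [0.618 0.181 0.006]
loupe [0.614 0.179 0.14 ]
kell [0.71  0.038 0.05 ]
ring [ 0.707 -0.108  0.   ]
tube [ 0.695 -0.191  0.04 ]
jar [0.568 0.368 0.07 ]
mid [0.463 0.282 0.01 ]
big [0.301 0.239 0.01 ]
cell [0.417 0.09  0.01 ]
notlabel [ 0.436 -0.283  0.022]
```

View pics/crop.png

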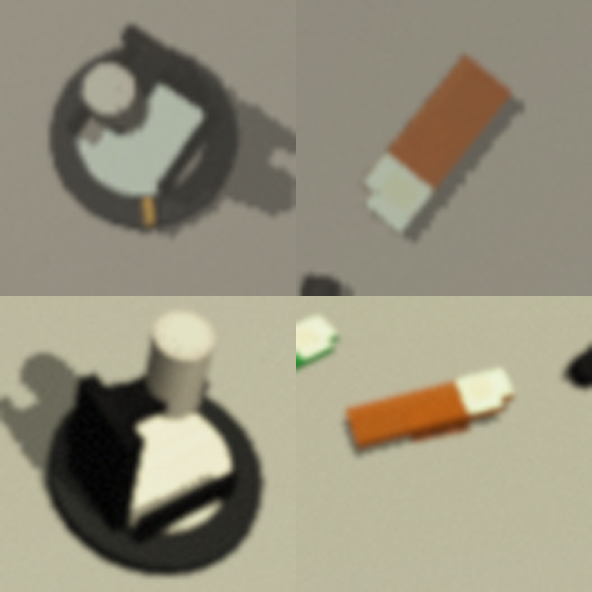

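The crop confirms both. The plate at (367,218) has its label up, pointing down-left in the top view, with the notch on the right-hand side of that direction, so it is the right one. The stand's mark is at about (203,183), and the mouth faces down-left, so hood is about -0.65 rad. I'll move over the eyepiece for a close look.

Call:
{"method": "move_arm", "body": {"steps": [0.135,-0.136,0.01,0,0,0,0.0951,0.135,-0.136,0.01,0,0,0,0.0951,0.135,-0.136,0.01,0,0,0,0.0951,0.135,-0.136,0.01,0,0,0,0.0951,0.135,-0.136,0.01,0,0,0,0.0951]}}

```text
time: 0.52
tcp_pos: [0.3493, 0.4493, 0.2246]
tool_rot: [0.0, 0.173, 0.985, -0.0]
force: [0.1, 0.1, -0.1]
opening: 0.095
gripper_force: 0.0
```

Call:
{"method": "move_arm", "body": {"steps": [0.135,-0.136,0.01,0,0,0,0.0951,0.135,-0.136,0.01,0,0,0,0.0951,0.135,-0.136,0.01,0,0,0,0.0951,0.135,-0.136,0.01,0,0,0,0.0951,0.135,-0.136,0.01,0,0,0,0.0951]}}

```text
time: 0.93
tcp_pos: [0.4846, 0.313, 0.2346]
tool_rot: [0.0, 0.173, 0.985, -0.0]
force: [-0.2, 0.6, 0.2]
opening: 0.0948
gripper_force: 0.0
```

Call:
{"method": "move_arm", "body": {"steps": [0.135,-0.136,0.01,0,0,0,0.0951,0.135,-0.136,0.01,0,0,0,0.0951,0.135,-0.136,0.01,0,0,0,0.0951,0.135,-0.136,0.01,0,0,0,0.0951,0.135,-0.136,0.01,0,0,0,0.0951]}}

```text
time: 1.35
tcp_pos: [0.6196, 0.1767, 0.2444]
tool_rot: [0.0, 0.173, 0.985, -0.0]
force: [-0.6, 1.1, -1.0]
opening: 0.0951
gripper_force: 0.0
```

```bash
python3 - <<'E'
from h import *
T=wristT();im=env.get_image("wrist")[:,:,::-1].copy();cv2.imwrite("pics/w1.png",im);np.save("w1T.npy",T)
s=env.read_state();print(s["time"],s["tcp_pos"],s["joint_pos"])
for P in((.618,.181,.0),(.618,.181,.14)):print(proj("wrist",P,T))
E
```

```text
1.4 [0.62162238 0.17457276 0.24418378] [ 1.72014076e-01  4.95181404e-01  1.46793802e+00 -1.21388461e-03
  1.17776564e+00 -1.04788043e+00]
[282.2686594  186.24288081]
[283.58984832 210.7972217 ]
```

View pics/w1.png

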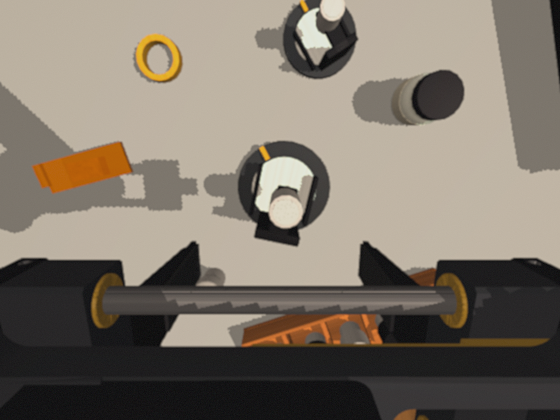

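The wrist view shows the eyepiece top at (285,211), which matches my estimate of (283.6,210.8). The brass mark is at about (265,153), the column is at the bottom edge around (277,240) and the mouth points up. I'll measure the angles.

```bash
cat > stand.py <<'E'
from h import *
def stand(f,T,c,z=.14):
    im=cv2.imread(f);hsv=cv2.cvtColor(im,cv2.COLOR_BGR2HSV);g=im.max(2)
    x,y=map(int,c)
    m=cv2.inRange(hsv,(8,150,90),(30,255,255));m[:y-80]=0;m[y+50:]=0;m[:,:x-60]=0;m[:,x+60:]=0
    P=np.argwhere(m)[:,::-1];uv=P.mean(0);mk=ray("wrist",uv,.015,T);print("mark",uv,len(P),mk)
    b=(g<28).astype(np.uint8);b[:y-70]=0;b[y+46:]=0;b[:,:x-70]=0;b[:,x+70:]=0
    b=(g<14).astype(np.uint8)*b
    cv2.imwrite("pics/m.png",b*255)
    return mk,b
E
python3 - <<'E'
from stand import *
T=np.load("w1T.npy");im=cv2.imread("pics/w1.png")
mk,b=stand("pics/w1.png",T,(283,195))
print(im[187,:,:].max(1)[230:340:4],im[:,277].max(1)[180:255:3])
v=cv2.resize(im[130:260,215:355],None,fx=4,fy=4,interpolation=cv2.INTER_CUBIC)
cv2.imwrite("pics/c2.png",v)
E
```

```text
mark [264.05555556 152.88888889] 90 [0.56711596 0.17443665 0.015     ]
[125 125  64  41  43  45  98 115 225 227 227 230  78  38  63 141 214 231
 161 167 111  37  65  66  66 153 191 191] [227 228 195  77  99  94 206 214 221 218 221 218 221 222 219 188  28  30
  34  30  28 164 192 191 191]
```

View pics/c2.png

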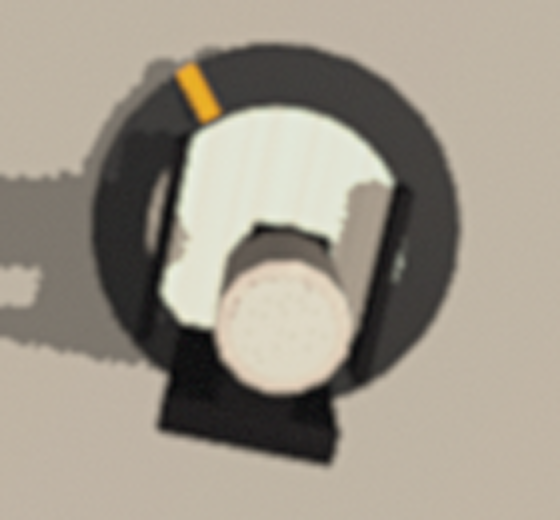

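The enlarged view shows the mouth axis tilted about 11° to the right of image-up, taken from both fences and the column edge. The mark is at (199,93) in the crop, the base centre is near (277,221) and the eyepiece top is near (285,327).

```bash
python3 - <<'E'
from h import *
T=np.load("w1T.npy")
r=lambda a,b,z:ray("wrist",(a/4+215-.4,b/4+130-.4),z,T)
c=r(277,221,.012);e=r(285,327,.14);m=r(199,93,.014);print("base",c,"eye",e,"mark",m,np.linalg.norm(m-c))
ang=lambda v:np.degrees(np.arctan2(v[1],v[0]))
for o in(c,e):print("mark ang",ang(m-o))
print("mouth",ang(r(188,135,.038)-r(160,290,.038)),ang(r(395,185,.038)-r(355,370,.038)),"col",ang(r(332,465,.1)-r(158,430,.1))-90)
E
```

```text
base [0.61508508 0.18417222 0.012     ] eye [0.61921058 0.18278551 0.14      ] mark [0.56723489 0.17474385 0.014     ] 0.04881121659545805
mark ang -168.8532718027886
mark ang -171.20495554768044
mouth 148.81062964759494 149.35036451979622 col -32.02332111256545
```

Call:
{"method": "move_arm", "body": {"steps": [0,0.003,-0.03,0,0,0,0.0951,0,0.003,-0.06,0,0,0,0.0951,0,0.003,-0.08,0,0,0,0.0951,0,0.003,-0.09,0,0,0,0.0951,0,0.003,-0.09,0,0,0,0.0951]}}

```text
time: 1.82
tcp_pos: [0.6165, 0.1827, 0.1523]
tool_rot: [-0.002, 0.172, 0.985, -0.001]
force: [0.7, -0.2, 0.1]
opening: 0.095
gripper_force: 0.0
```

Call:
{"method": "move_arm", "body": {"steps": [0.002,0,-0.02,0,0,0,0.0951,0.002,0,-0.035,0,0,0,0.0951,0.002,0,-0.045,0,0,0,0.07,0.002,0,-0.045,0,0,0,0.05,0.002,0,-0.045,0,0,0,0.02]}}

```text
time: 2.23
tcp_pos: [0.6197, 0.183, 0.1105]
tool_rot: [0.0, 0.172, 0.985, 0.0]
force: [-0.3, 0.6, 0.4]
opening: 0.0806
gripper_force: 0.0
```

Call:
{"method": "move_arm", "body": {"steps": [0,0,0,0,0,0,0.02,0,0,0,0,0,0,0.02,0,0,0,0,0,0,0.02,0,0,0,0,0,0,0.02,0,0,0,0,0,0,0.02]}}

```text
time: 2.65
tcp_pos: [0.6195, 0.1828, 0.1101]
tool_rot: [0.0, 0.173, 0.985, 0.0]
force: [-0.7, 0.2, 0.2]
opening: 0.0472
gripper_force: 0.0
```

Call:
{"method": "move_arm", "body": {"steps": [0,0,0,0,0,0,0.02,0,0,0,0,0,0,0.02,0,0,0,0,0,0,0.02,0,0,0,0,0,0,0.02,0,0,0,0,0,0,0.02]}}

```text
time: 3.07
tcp_pos: [0.6195, 0.1829, 0.1097]
tool_rot: [0.0, 0.173, 0.985, 0.0]
force: [-0.7, 1.3, 0.7]
opening: 0.0314
gripper_force: 30.0
```

Call:
{"method": "move_arm", "body": {"steps": [0,0,0,0,0,5,0.02,0,0,0,0,0,11,0.02,0,0,0,0,0,17,0.02,0,0,0,0,0,23,0.02,0,0,0,0,0,28,0.02]}}

```text
time: 3.48
tcp_pos: [0.6195, 0.1834, 0.1097]
tool_rot: [0.0, -0.073, 0.997, 0.0]
force: [0.4, 5.2, 0.7]
opening: 0.0316
gripper_force: 30.0
```

Call:
{"method": "move_arm", "body": {"steps": [0,0,0,0,0,5,0.02,0,0,0,0,0,10,0.02,0,0,0,0,0,13,0.02,0,0,0,0,0,13,0.02,0,0,0,0,0,13,0.02]}}

```text
time: 3.9
tcp_pos: [0.6194, 0.1836, 0.1097]
tool_rot: [0.0, -0.184, 0.983, 0.001]
force: [0.1, 5.1, 0.3]
opening: 0.0314
gripper_force: 30.0
```

```bash
python3 - <<'E'
from h import *
T=wristT();im=env.get_image("wrist")[:,:,::-1].copy();cv2.imwrite("pics/w2.png",im);np.save("w2T.npy",T)
s=env.read_state();print(s["time"],s["tcp_pos"],s["joint_pos"],s["force"])
u=proj("wrist",(.618,.183,.05),T).astype(int);print(u)
x,y=max(u[0]-140,0),max(u[1]-110,0);cv2.imwrite("pics/c3.png",cv2.resize(im[y:y+220,x:x+280],None,fx=2.5,fy=2.5,interpolation=2));print(x,y)
E
```

```text
3.95 [0.61943802 0.18363915 0.10971521] [ 1.85581785e-01  6.32092842e-01  1.60713729e+00  1.35137429e-03
  9.01824880e-01 -1.75507984e+00] [ 0.43976429  6.4216242  -0.35778051]
[280 227]
140 117
```

View pics/c3.png

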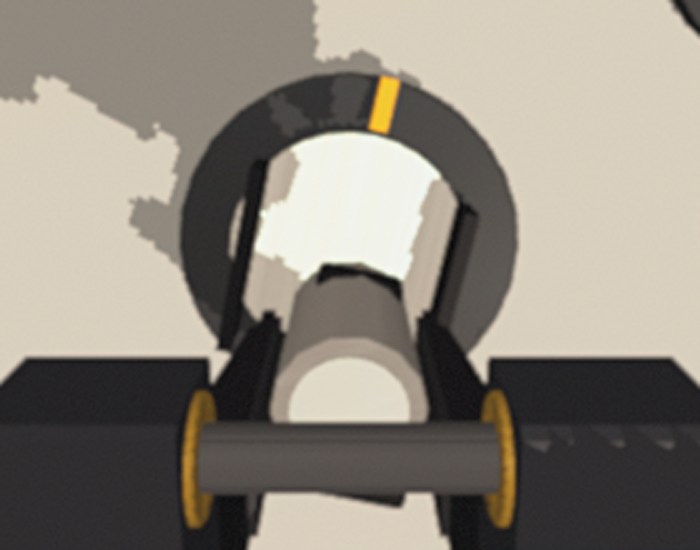

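The mark is at (384,104) in the crop, and the fences now run nearly parallel to its direction. I'll compute the residual angle.

```bash
python3 - <<'E'
from h import *
T=np.load("w2T.npy")
r=lambda a,b,z:ray("wrist",(a/2.5+140-.3,b/2.5+117-.3),z,T)
ang=lambda v:np.degrees(np.arctan2(v[1],v[0]))%360
m=r(384,104,.015);print("mark",m,ang(m-np.r_[.6192,.1833,0]),"ridge",ang(r(391,78,.015)-r(375,130,.015)))
L=r(262,160,.038),r(230,348,.038);R=r(462,207,.038),r(435,310,.038)
print("mouth",ang(L[0]-L[1]),ang(R[0]-R[1]))
d=L[0]-L[1];d/=np.linalg.norm(d);n=np.array([-d[1],d[0],0])
print([(np.dot(p-[.6192,.1833,0],n)) for p in L+R],[np.dot(p-np.r_[.6192,.1833,0],d) for p in (L[0],R[0])])
c=np.r_[.6192,.1833,0]; mp=(L[0]+R[0])/2; print("tip mid",ang(mp-c))
# base edge circle fit
P=np.array([r(*q,.012)[:2] for q in((182,240),(517,240),(345,73),(250,105),(460,120))])
A=np.c_[2*P,np.ones(5)];s=np.linalg.lstsq(A,(P**2).sum(1),rcond=None)[0];print("base",s[:2],np.sqrt(s[2]+s[:2]@s[:2]),ang(m[:2]-s[:2]))
E
```

```text
mark [0.5668424  0.17506714 0.015     ] 188.93617984784527 ridge 184.36202214960235
mouth 189.87023597134905 188.74866814539035
[np.float64(0.03485940137162715), np.float64(0.03485940137162716), np.float64(-0.030937933169499634), np.float64(-0.030234337276905075)] [np.float64(0.02974201989556596), np.float64(0.02729562251410882)]
tip mid 193.80326250397928
base [0.61858623 0.18202681] 0.06043869121289421 187.66044490507426
```

Mark at about 188° and mouth at about 189°: aligned. I'll let go, rise and travel to the plate.

Call:
{"method": "move_arm", "body": {"steps": [0,0,0,0,0,0,0.0951,0,0,0,0,0,0,0.0951,0,0,0,0,0,0,0.0951,0,0,0,0,0,0,0.0951,0,0,0,0,0,0,0.0951]}}

```text
time: 4.37
tcp_pos: [0.6194, 0.1827, 0.1096]
tool_rot: [-0.0, -0.183, 0.983, 0.0]
force: [0.0, -0.1, 0.1]
opening: 0.0595
gripper_force: 0.0
```

Call:
{"method": "move_arm", "body": {"steps": [0,0,0,0,0,0,0.0951,0,0,0.02,0,0,0,0.0951,0,0,0.05,0,0,0,0.0951,0,0,0.09,0,0,0,0.0951,0,0,0.12,0,0,0,0.0951]}}

```text
time: 4.78
tcp_pos: [0.6196, 0.1827, 0.2322]
tool_rot: [0.001, -0.183, 0.983, 0.0]
force: [-0.4, 0.3, 0.7]
opening: 0.0919
gripper_force: 0.0
```

```bash
python3 - <<'E'
from h import *
T=wristT();im=env.get_image("wrist")[:,:,::-1].copy();cv2.imwrite("pics/w3.png",im);np.save("w3T.npy",T)
print(env.read_state()["tcp_pos"],env.read_state()["time"])
u=proj("wrist",(.619,.183,.05),T).astype(int);x,y=u[0]-70,u[1]-65;print(x,y)
c3=cv2.resize(im[y:y+130,x:x+140],None,fx=4,fy=4,interpolation=2);cv2.imwrite("pics/c4.png",c3)
E
```

```text
[0.62134866 0.18315801 0.23814565] 4.8333
210 132
```

View pics/c4.png

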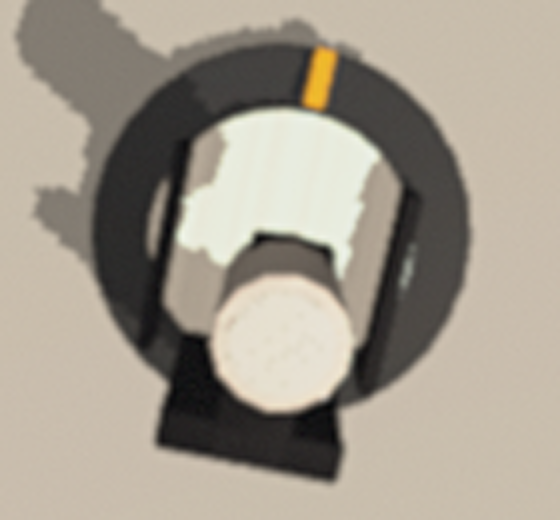

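Call:
{"method": "move_arm", "body": {"steps": [-0.03,-0.12,0,0,0,-26,0.0951,-0.03,-0.12,0,0,0,-26,0.0951,-0.03,-0.12,0,0,0,-26,0.0951,-0.03,-0.12,0,0,0,-26,0.0951,-0.03,-0.12,0,0,0,-26,0.0951]}}

```text
time: 5.25
tcp_pos: [0.5892, 0.0609, 0.2298]
tool_rot: [0.0, 0.046, 0.999, 0.0]
force: [0.4, 0.4, 0.1]
opening: 0.0951
gripper_force: 0.0
```

Call:
{"method": "move_arm", "body": {"steps": [-0.03,-0.18,0,0,0,-26,0.0951,-0.03,-0.18,0,0,0,-26,0.0951,-0.03,-0.18,0,0,0,-26,0.0951,-0.03,-0.18,0,0,0,-26,0.0951,-0.03,-0.18,0,0,0,-26,0.0951]}}

```text
time: 5.67
tcp_pos: [0.5591, -0.1203, 0.2295]
tool_rot: [0.0, 0.268, 0.964, -0.0]
force: [0.8, 0.2, 0.0]
opening: 0.0953
gripper_force: 0.0
```

Call:
{"method": "move_arm", "body": {"steps": [-0.05,-0.18,0,0,0,0,0.0951,-0.05,-0.18,0,0,0,0,0.0951,-0.05,-0.18,0,0,0,0,0.0951,-0.05,-0.18,0,0,0,0,0.0951,-0.05,-0.18,0,0,0,0,0.0951]}}

```text
time: 6.08
tcp_pos: [0.5089, -0.3003, 0.2294]
tool_rot: [0.0, 0.265, 0.964, -0.0]
force: [0.7, 0.8, -0.2]
opening: 0.0952
gripper_force: 0.0
```

The released stand has its mark at (320,78), with the fences tilted about 11° right of image-up. I'll compute the residual precisely and locate the plate from here.

```bash
cat > plate.py <<'E'
from h import *
def plate(tag,near,z=.022):
    T=wristT();im=env.get_image("wrist")[:,:,::-1].copy();cv2.imwrite(f"pics/{tag}.png",im);np.save(f"{tag}T.npy",T)
    h=cv2.cvtColor(im,cv2.COLOR_BGR2HSV);m=cv2.inRange(h,(3,150,70),(22,255,255))
    u=proj("wrist",near,T);best=None
    for c in cv2.findContours(m,0,2)[0]:
        if cv2.contourArea(c)>300:
            r=cv2.minAreaRect(c);d=np.linalg.norm(np.r_[r[0]]-u)
            if best is None or d<best[0]:best=(d,c)
    c=best[1][:,0];P=np.array([ray("wrist",q,z,T)[:2] for q in c],np.float32)
    r=cv2.minAreaRect(P*1000);print("exp px",u,"clear centre",np.round(r[0],1),"size",np.round(r[1],1),"ang",round(r[2],1),"area px",cv2.contourArea(c))
    b=cv2.boxPoints(r);print(b.round(1).tolist())
    return im,T
E
python3 - <<'E'
from plate import *
T=np.load("w3T.npy")
r=lambda a,b,z:ray("wrist",(a/4+210-.4,b/4+132-.4),z,T)
ang=lambda v:np.degrees(np.arctan2(v[1],v[0]))%360
m=r(320,78,.015);P=np.array([r(*q,.012)[:2] for q in((93,235),(470,235),(281,43),(170,85),(400,95))])
A=np.c_[2*P,np.ones(5)];s=np.linalg.lstsq(A,(P**2).sum(1),rcond=None)[0];print("base",s[:2],np.sqrt(s[2]+s[:2]@s[:2]),"mark",m,ang(m[:2]-s[:2]))
print("mouth",ang(r(188,145,.038)-r(152,345,.038)),ang(r(403,190,.038)-r(362,385,.038)),"col",ang(r(335,480,.1)-r(158,443,.1))-90,"eye",r(283,342,.14))
im,T=plate("w4",(.487,-.315,.022))
print(env.read_state()["tcp_pos"])
E
```

```text
base [0.61925946 0.18204228] 0.06067758694954669 mark [0.56682783 0.17488001 0.015     ] 187.7785753248515
mouth 189.7480768337901 190.6673481236355 col 8.543617928385174 eye [0.61880746 0.18228763 0.14      ]
exp px [260.42462819 184.35599953] clear centre [ 487.9 -314.7] size [38.7 81.9] ang 51.6 area px 1940.5
[[443.79998779296875, -304.3999938964844], [508.0, -355.29998779296875], [532.0, -324.8999938964844], [467.79998779296875, -274.1000061035156]]
[ 0.50855479 -0.301922    0.22924921]
```

View pics/w4.png

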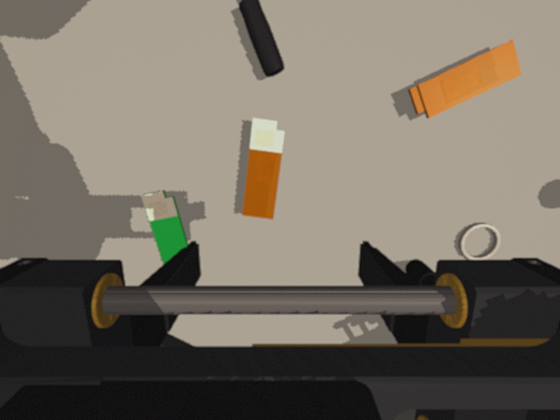

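The close view shows the right plate with its label up at (267,135) and the notch at the top right, so on the right with the frosted end away. The green plate is at (165,225) and the label-down amber plate at (465,80); both are clear. The measured clear part is 39 x 82 mm against the expected 40 x 84. I'll descend part way and re-measure.

Call:
{"method": "move_arm", "body": {"steps": [-0.005,-0.027,-0.03,0,0,-4,0.07,-0.005,-0.027,-0.06,0,0,-7.7,0.07,-0.005,-0.027,-0.1,0,0,-7.7,0.07,-0.005,-0.027,-0.13,0,0,-7.7,0.07,-0.005,-0.027,-0.13,0,0,-7.7,0.07]}}

```text
time: 6.55
tcp_pos: [0.503, -0.3218, 0.0941]
tool_rot: [-0.004, 0.329, 0.944, 0.002]
force: [-0.8, 0.2, -0.1]
opening: 0.0714
gripper_force: 0.0
```

Call:
{"method": "move_arm", "body": {"steps": [0,0,-0.02,0,0,0,0.07,0,0,-0.02,0,0,0,0.07,0,0,-0.02,0,0,0,0.07,0,0,-0.02,0,0,0,0.07,0,0,-0.02,0,0,0,0.07]}}

```text
time: 6.97
tcp_pos: [0.5052, -0.3244, 0.0814]
tool_rot: [0.001, 0.33, 0.944, -0.0]
force: [-0.8, 0.3, -0.5]
opening: 0.0702
gripper_force: 0.0
```

```bash
python3 - <<'E'
from plate import *
plate("w5",(.487,-.315,.022));s=env.read_state();print(s["tcp_pos"],s["tool_rot"],s["opening"])
E
```

```text
exp px [274.17389581 202.98830239] clear centre [ 487.8 -314.4] size [39.2 81.7] ang 51.6 area px 5220.0
[[443.6000061035156, -304.3999938964844], [507.70001220703125, -355.20001220703125], [532.0, -324.3999938964844], [468.0, -273.70001220703125]]
[ 0.50501708 -0.32437876  0.08119396] [ 1.02586330e-03  3.29924001e-01  9.44006887e-01 -3.14188387e-04] 0.07029567568386638
```

Call:
{"method": "move_arm", "body": {"steps": [-0.0015,-0.0025,-0.03,0,0,0,0.07,-0.0015,-0.0025,-0.06,0,0,0,0.07,-0.0015,-0.0025,-0.075,0,0,0,0.07,-0.0015,-0.0025,-0.078,0,0,0,0.07,-0.0015,-0.0025,-0.078,0,0,0,0.06]}}

```text
time: 7.43
tcp_pos: [0.5027, -0.3266, 0.0017]
tool_rot: [-0.0, 0.33, 0.944, 0.0]
force: [0.1, -0.4, 0.4]
opening: 0.0674
gripper_force: 0.0
```

Call:
{"method": "move_arm", "body": {"steps": [0,0,0,0,0,0,0.03,0,0,0,0,0,0,0.03,0,0,0,0,0,0,0.03,0,0,0,0,0,0,0.03,0,0,0,0,0,0,0.03]}}

```text
time: 7.85
tcp_pos: [0.5032, -0.3269, 0.0022]
tool_rot: [0.0, 0.33, 0.944, -0.0]
force: [0.1, 0.1, 1.6]
opening: 0.0393
gripper_force: 30.0
```

Call:
{"method": "move_arm", "body": {"steps": [0,0,0,0,0,0,0.03,0,0,0,0,0,0,0.03,0,0,0,0,0,0,0.03,0,0,0,0,0,0,0.03,0,0,0,0,0,0,0.03]}}

```text
time: 8.27
tcp_pos: [0.5032, -0.3269, 0.002]
tool_rot: [0.0, 0.33, 0.944, -0.0]
force: [-0.3, -0.1, 5.5]
opening: 0.0397
gripper_force: 30.0
```

Gripped at 39.7 mm opening. I'll lift, then travel while turning about -132°.

Call:
{"method": "move_arm", "body": {"steps": [0,0,0.01,0,0,0,0.03,0,0,0.03,0,0,0,0.03,0,0,0.06,0,0,0,0.03,0,0,0.09,0,0,0,0.03,0,0,0.11,0,0,0,0.03]}}

```text
time: 8.68
tcp_pos: [0.5031, -0.3268, 0.1145]
tool_rot: [0.001, 0.33, 0.944, -0.0]
force: [0.3, -0.2, -0.1]
opening: 0.0398
gripper_force: 30.0
```

Call:
{"method": "move_arm", "body": {"steps": [0,0,0.02,0,0,0,0.03,0,0,0.04,0,0,0,0.03,0,0,0.05,0,0,0,0.03,0,0,0.05,0,0,0,0.03,0,0,0.05,0,0,0,0.03]}}

```text
time: 9.1
tcp_pos: [0.5027, -0.3265, 0.1615]
tool_rot: [0.0, 0.33, 0.944, 0.0]
force: [0.6, -0.1, -2.4]
opening: 0.0396
gripper_force: 30.0
```

Call:
{"method": "move_arm", "body": {"steps": [-0.003,0.024,0,0,0,-6.6,0.03,-0.006,0.048,0,0,0,-13.2,0.03,-0.009,0.072,0,0,0,-19.8,0.03,-0.012,0.096,0,0,0,-26.4,0.03,-0.013,0.12,0,0,0,-33,0.03]}}

```text
time: 9.52
tcp_pos: [0.4888, -0.2053, 0.1601]
tool_rot: [-0.001, 0.587, 0.809, -0.0]
force: [0.1, -0.0, -0.9]
opening: 0.0395
gripper_force: 30.0
```

Call:
{"method": "move_arm", "body": {"steps": [-0.003,0.024,0,0,0,-6.6,0.03,-0.006,0.048,0,0,0,-13.2,0.03,-0.009,0.072,0,0,0,-19.8,0.03,-0.012,0.096,0,0,0,-26.4,0.03,-0.013,0.12,0,0,0,-33,0.03]}}

```text
time: 9.93
tcp_pos: [0.4758, -0.0854, 0.1603]
tool_rot: [-0.001, 0.793, 0.609, -0.001]
force: [0.7, -0.4, -1.1]
opening: 0.0398
gripper_force: 30.0
```

Call:
{"method": "move_arm", "body": {"steps": [-0.003,0.024,0,0,0,-6.6,0.03,-0.006,0.048,0,0,0,-13.2,0.03,-0.009,0.072,0,0,0,-19.8,0.03,-0.012,0.096,0,0,0,-26.4,0.03,-0.013,0.12,0,0,0,-33,0.03]}}

```text
time: 10.35
tcp_pos: [0.4627, 0.0345, 0.1604]
tool_rot: [-0.001, 0.933, 0.359, -0.001]
force: [-0.2, 0.3, -0.9]
opening: 0.0397
gripper_force: 30.0
```

Call:
{"method": "move_arm", "body": {"steps": [-0.003,0.024,0,0,0,-6.7,0.03,-0.006,0.048,0,0,0,-13.4,0.03,-0.009,0.072,0,0,0,-20,0.03,-0.012,0.096,0,0,0,-26.7,0.03,-0.013,0.12,0,0,0,-33.4,0.03]}}

```text
time: 10.77
tcp_pos: [0.4497, 0.1543, 0.1603]
tool_rot: [0.0, 0.997, 0.076, -0.001]
force: [-0.2, -0.4, -0.2]
opening: 0.0396
gripper_force: 30.0
```

```bash
python3 - <<'E'
from h import *
T=wristT();im=env.get_image("wrist")[:,:,::-1].copy();cv2.imwrite("pics/w6.png",im);np.save("w6T.npy",T)
s=env.read_state();print(s["time"],s["tcp_pos"],s["tool_rot"],s["joint_pos"],s["opening"],s["gripper_force"])
sc=env.get_image("scene")[:,:,::-1];cv2.imwrite("pics/s6.png",sc)
cv2.imwrite("pics/c6.png",np.hstack([cv2.resize(im,(448,336)),cv2.resize(sc[120:330,280:500],(352,336))]))
E
```

```text
10.8167 [0.44985083 0.15704901 0.16040448] [-1.92558607e-04  9.97575226e-01  6.95871866e-02 -1.12018379e-03] [1.96749545e-01 3.55734543e-01 1.97544987e+00 9.17284516e-04
 8.12581922e-01 1.62762737e+00] 0.03962435871953649 29.98605966567993
```

View pics/c6.png

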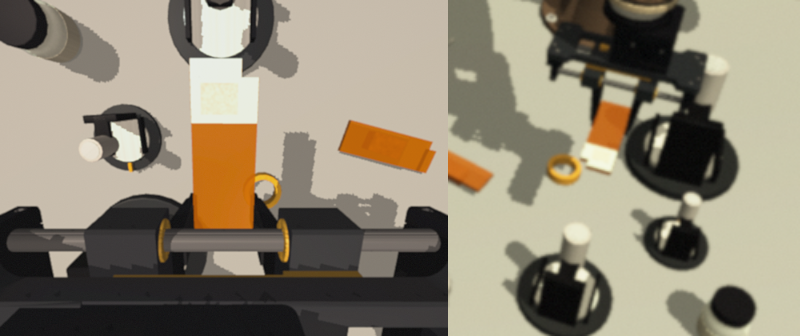

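The plate is held straight, label up, with its frosted end pointing at the stand's mouth (left wrist view: label at (220,95), mouth directly ahead). I'll measure the label position in the hand.

```bash
python3 - <<'E'
from h import *
T=np.load("w6T.npy");im=cv2.imread("pics/w6.png");s=env.read_state();print(s["tcp_pos"],s["tool_rot"])
h=cv2.cvtColor(im,cv2.COLOR_BGR2HSV);m=cv2.inRange(h,(3,150,70),(18,255,255));m[:,:225]=0;m[:,335:]=0;m[:110]=0;m[200:]=0
ys,xs=np.nonzero(m)
z=.1604+.020
top=min(y for y in set(ys) if (ys==y).sum()>40)
def mid(y):
    x=xs[ys==y];return ray("wrist",(x.mean(),y),z,T),np.ptp(x)
a,w=mid(top+1);b,_=mid(190)
width=np.linalg.norm(ray("wrist",(xs[ys==top+2].min(),top+2),z,T)-ray("wrist",(xs[ys==top+2].max()+1,top+2),z,T))
d=(a-b)/np.linalg.norm(a-b);lab=a+.018*d
print("bound",a,"dir",np.degrees(np.arctan2(d[1],d[0])),"width",width,"label",lab)
tcp=s["tcp_pos"];print("label-tcp",lab-np.r_[.44985,.15705,.1604],np.linalg.norm((lab-np.r_[.44985,.15705,.1604])[:2]))
E
```

```text
[0.44997305 0.15549965 0.16033855] [ 4.23778076e-05  9.97019424e-01  7.71422042e-02 -1.16065339e-03]
bound [0.51203398 0.16248152 0.1804    ] dir 7.831236565486013 width 0.03903569270632081 label [0.52986611 0.16493412 0.1804    ]
label-tcp [0.08001611 0.00788412 0.02      ] 0.08040358482562482
```

Call:
{"method": "move_arm", "body": {"steps": [0,0,-0.03,0,0,0,0.03,0,0,-0.06,0,0,0,0.03,0,0,-0.09,0,0,0,0.03,0,0,-0.11,0,0,0,0.03,0,0,-0.117,0,0,0,0.03]}}

```text
time: 11.28
tcp_pos: [0.4491, 0.1524, 0.0413]
tool_rot: [0.0, 0.997, 0.079, -0.003]
force: [0.1, 0.3, -1.0]
opening: 0.0395
gripper_force: 30.0
```

Call:
{"method": "move_arm", "body": {"steps": [0.008,0.0013,0,0,0,0,0.03,0.02,0.0033,0,0,0,0,0.03,0.032,0.0053,0,0,0,0,0.03,0.041,0.0068,0,0,0,0,0.03,0.045,0.0074,0,0,0,0,0.03]}}

```text
time: 11.7
tcp_pos: [0.4979, 0.1608, 0.0456]
tool_rot: [-0.0, 0.997, 0.079, 0.001]
force: [0.2, -0.2, -1.5]
opening: 0.0397
gripper_force: 30.0
```

```bash
python3 - <<'E'
from h import *
T=wristT();im=env.get_image("wrist")[:,:,::-1].copy();sc=env.get_image("scene")[:,:,::-1]
s=env.read_state();print(s["time"],s["tcp_pos"],s["tool_rot"],s["force"])
print(proj("wrist",(.619,.1825,.14),T),proj("wrist",(.619,.1825,.06),T))
cv2.imwrite("pics/c7.png",np.hstack([cv2.resize(im,(448,336)),cv2.resize(sc[230:335,290:400],(352,336),interpolation=2)]))
E
```

```text
11.8 [0.49665363 0.16068094 0.04519207] [-1.36751198e-05  9.96892326e-01  7.87744284e-02  5.27875674e-04] [-0.25416027  0.57607442 -0.92875813]
[ 262.46705749 -130.70321341] [271.58470164  19.103772  ]
```

View pics/c7.png

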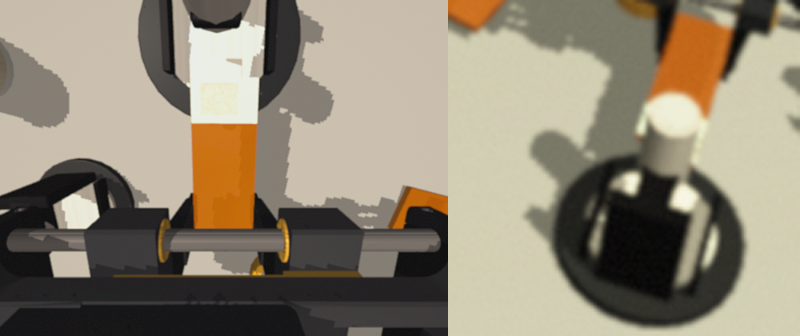

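The plate is lined up between the fences and below the eyepiece. I'll continue the last 43 mm.

Call:
{"method": "move_arm", "body": {"steps": [0.008,0.0017,0,0,0,0,0.03,0.018,0.0039,0,0,0,0,0.03,0.028,0.006,-0.001,0,0,0,0.03,0.037,0.008,-0.002,0,0,0,0.03,0.043,0.009,-0.002,0,0,0,0.03]}}

```text
time: 12.22
tcp_pos: [0.54, 0.1699, 0.0425]
tool_rot: [0.0, 0.997, 0.079, 0.0]
force: [0.2, 0.2, -0.7]
opening: 0.0395
gripper_force: 30.0
```

Call:
{"method": "move_arm", "body": {"steps": [0,0,0,0,0,0,0.03,0,0,0,0,0,0,0.03,0,0,0,0,0,0,0.03,0,0,0,0,0,0,0.03,0,0,0,0,0,0,0.03]}}

```text
time: 12.63
tcp_pos: [0.5386, 0.1697, 0.0427]
tool_rot: [0.0, 0.997, 0.079, -0.0]
force: [-0.2, -0.1, -0.4]
opening: 0.0396
gripper_force: 30.0
```

```bash
python3 - <<'E'
from h import *
T=wristT();im=env.get_image("wrist")[:,:,::-1].copy();sc=env.get_image("scene")[:,:,::-1]
s=env.read_state();print(s["time"],s["tcp_pos"],s["tool_rot"],s["force"],s["dq"].round(3))
h=cv2.cvtColor(im,cv2.COLOR_BGR2HSV);m=cv2.inRange(h,(3,150,60),(18,255,255));m[:,:225]=0;m[:,335:]=0;m[:110]=0;m[200:]=0
ys,xs=np.nonzero(m);z=s["tcp_pos"][2]+.02
top=min(y for y in set(ys) if (ys==y).sum()>40);f=lambda y:ray("wrist",(xs[ys==y].mean(),y),z,T)
a,b=f(top+1),f(190);d=(a-b)/np.linalg.norm(a-b);lab=a+.018*d;print("label",lab,"rel axis",lab[:2]-[.619,.1825],np.degrees(np.arctan2(d[1],d[0])))
cv2.imwrite("pics/c8.png",np.hstack([cv2.resize(im,(448,336)),cv2.resize(sc[230:335,290:400],(352,336),interpolation=2)]))
E
```

```text
12.7333 [0.53874773 0.16969886 0.04273176] [ 4.92892019e-05  9.96895931e-01  7.87305547e-02 -2.95848387e-05] [ 0.63329603  0.45384056 -0.98414066] [ 0.001  0.003 -0.001 -0.     0.001 -0.   ]
label [0.61613487 0.17790327 0.06273176] rel axis [-0.00286513 -0.00459673] 4.219966511016023
```

View pics/c8.png

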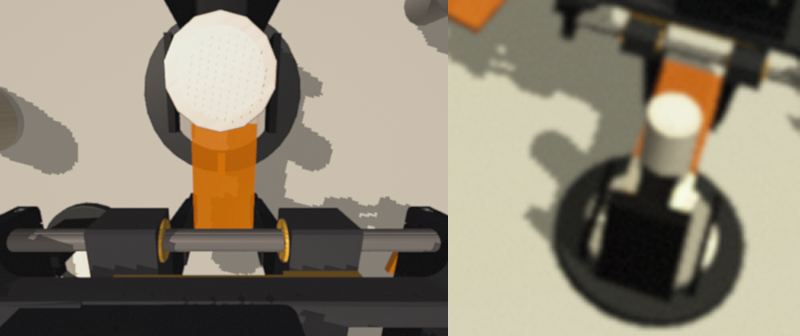

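The label end is under the eyepiece: by the in-hand offset it sits at (0.618, 0.182), about 1 mm from the axis. The wrist view agrees, with the eyepiece centred on the plate line. The glass is clear of the stand, with no contact force and no motion. I'll hand in.

```bash
python3 -c "
from cell import env
print(env.sign_off())"
```

```text
the job is handed in; nothing more can be done
None
```

Job handed in at about 12.7 s; sign-off returned no verdict. By my measurements the mouth is within about 2° of the mark and the eyepiece is released. The label-up plate is held still and level by its clear end, its frosted middle about 1 mm from the eyepiece axis and 60 mm up, with no contact force at the wrist.

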